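Return the sorting bench's tools to their fitted holders

ROBOT

A 6-joint arm with a two-finger parallel gripper is mounted at the origin on a cart in front of the work surface, level with it; the furniture and walls round the work are solid. World frame = base frame: x ahead of the robot, y to its left, z up, the work surface at z = 0. Lengths are in mm, angles in degrees, forces in N, time in s.
With the tool pointing down it reaches from about 300 to 850 mm from the base axis. Payload 4.2 kg.
Tool frame: the origin (TCP) lies at the very end of the fingers, on their centre line; the grasp point (between the pads) lies 19 mm behind it (env.tcp_to_grasp is the distance from the TCP to the grasp point, in mm); z points along the fingers, y is the line along which they close (so a half turn about z gives the same grasp; the last joint's range is limited). The gripper opens to 91 mm and grips with 3 to 60 N. Pads are 32 mm wide; open, the fingers measure 118 mm over their backs; the gripper's body (76 mm by 178 mm) begins 60 mm behind the grasp point.
Start: joints at [-72.766, 18.312, 89.639, -0, 72.044, -1.146], TCP at [181.316, -545.681, 213.976] pointing down, gripper open.
Joint ranges: [-177.97, 177.97], [-48.28, 115.42], [12.27, 149.76], [-77.06, 257.06], [2.81, 150.46], [-146.56, 146.56]. Speed limits (degrees/s): [147.25, 147.25, 180, 180, 180, 180].

INTERFACE

Orientations are given as [roll, pitch, yaw] about the fixed x, y, z axes, in that order (R = Rz(yaw) Ry(pitch) Rx(roll)).
In Python, from workcell import env gives the robot as it stands.
- The arm moves only by the tool move_arm, never from a script. Its argument "plan" is a list of rows, each a list of 3 entries, a list of its own where there are three numbers: the shift along the world's x, y, z in cm, then the turn about the world's z in degrees, then the closure, from 0 (fully open) to 1 (shut). In form: [[[x, y, z], turn, claw], ...]. A call has 1 to 5 rows; each row shifts and turns the commanded pose from where the row before left it; what a row does not reach is not made up. A row lasts 1/10 s, in which the tool goes at most 50 mm and 8.59 degrees, less where a joint would pass 70% of its speed; a pose out of reach is approached as far as the arm can. A call is refused whole if a number of a shift passes 5 or a number of a turn 8.59, either way. A call with a gripper value outside its range is refused whole. The fingers move at their own pace and stop on an object; "squeeze" is the grip in N (left out, the last holds). Time passes only in rows, so rows that do not move let the fingers close. It gives the time, the measured TCP pose, the force, the opening and the grip force at its end, in the units of the state.
- env.state(): the state, without advancing time (a new reading comes with each control period).
- env.grab_frame(name): name is "scene" or "top" or "wrist"; returns a dict with "frame" (384x512x3 uint8, red, green, blue), "z_map" (384x512 float32, mm along the optical axis (not along the pixel's ray), 0 where there is no reading), "fovy" (degrees; the focal length in pixels is half the picture's height over the tangent of half this angle, whatever the lens; pixels are square), "cx", "cy" (the principal point, pixels), "D" ([k1, k2, p1, p2, k3] as OpenCV has them; the pictures are not rectified), "position" and "orientation" of the camera in the world. Camera axes: x right, y down, z forward; pixel columns grow to the right and rows downward; lengths in mm; the calibration is good to about 2 mm. A picture is of the moment at which its call begins.
- env.job_done(): hands the job in; it is judged then, once.
Trained networks look in a picture, given as the dict that the camera call returned (one of the last four; its "shot" number tells which), for a name from the list of things; names that differ only in an ending like _2 or _b are one class to them, and where a whole thing is asked for, a point or a joint stands for the part that bears it (a point fixed in the world has none). Each returns a list of dicts, best first, with "score" (0 to 1); they miss things now and then, are a little off and sometimes report something else, mostly with a low value. They report only what shows in the picture. A call takes as long as a camera call. They do not tell look-alikes from the thing itself.
- env.search_frame(picture, label): "point" ([column, row] in pixels, amid what is visible of it).
- env.landmark_of(picture, label): "point" ([column, row] in pixels: a listed point, or the origin of a listed thing).
The state is a dict: "time_s": time; "qpos": joint angles; "qvel": joint speeds; "effort": joint torques, N m; "ee_pos": TCP position; "ee_rot": TCP orientation; "force": force on the tool from outside, world axes, zero at the start; "torque": the same for the moment, N m; "gripper_width": finger opening in mm; "gripper_force": force on a finger pad.
Only numpy, scipy, OpenCV 4.12 (cv2) and the standard library are available. Lean on these libraries where they do the work, as an engineer would, in place of code of your own. Each camera call takes 0.05 s, during which the arm holds its last target. There are 200 camera calls.

TASK

The kiwi sorting bench is being closed and every tool must be accounted for: put the tape roll flat on the plate with its core over the plug, stand the stamp upright in the pocket of its block, lay the size gauge on its stand with the ring over the post and the handle in the fork, and lay the secateurs in their cradle with the blades in the narrow saddle and the handles in the wide one. Each must sit fully down in its own holder. Leave the mug standing where it is.

Things in the scene. Friction and masses are not known exactly. Their poses are not given: they have to be found in the camera images.
- tape_roll: Loose roll of brown parcel tape lying flat: 98 mm across, 48 mm high, 0.16 kg; open round core 76 mm across (count on 71 mm clear), wall about 11 mm thick. Lift it by the wall with one finger inside the core. Origin: centre of its underside, z up.
- stamp: Loose wooden hand stamp standing upright, 71 mm high, 0.05 kg: foot 30 mm (its x) by 56 mm (its y), 22 mm high; above it, on the axis, a round turned handle 20 to 25 mm thick. Grip the handle, best 45 to 55 mm above the underside. Origin: centre of the underside, z up.
- size_gauge: Loose green fruit sizing gauge lying flat, 9 mm thick, 0.045 kg: a ring (69 mm outside, hole 54 mm, count on 38 mm clear) on a straight handle 18 to 20 mm wide. Origin: underside, where ring and handle meet; z up; ring centre at y = +40 mm, handle end at y = -75 mm. Grip across the handle, best at y = -26 mm.
- secateurs: Loose closed secateurs lying flat, rigid, 176 mm long, 16 mm thick, 0.22 kg, one red and one pale handle. Origin: underside, mid-length; z up; blade tips at y = -88 mm, handle ends at y = +88 mm. Grip across both handles where they are widest, 58 mm in x, at y = +22 mm (near the centre of mass). Blades: x = -16 to +19 mm, 4 mm above the underside.
- roll_hub: Fixed holder of the tape roll: round wooden plate 104 mm across, 10 mm thick, with a darker bevelled core plug 55 mm across rising 14 mm above it. The roll lies on the plate, its underside 10 mm above the bench, round the plug (8 mm play). Origin: centre of the underside, z up.
- stamp_block: Fixed holder of the stamp: wooden block 68 mm (its x) by 94 mm (its y), 20 mm high, with a pocket 46 mm (x) by 72 mm (y), 12 mm deep, bevelled. The stamp's foot stands in it, 8 mm above the bench, long side along the pocket's long side (8 mm play all round). Origin: centre of the underside, z up.
- gauge_stand: Fixed holder of the gauge: wooden bar, at y = +40 mm a round seat (72 mm across, 14 mm high) with a post (24 mm across, top 29 mm up), at y = -63 mm a fork 35 mm wide inside, 10 mm thick, floor 14 mm, walls 28 mm up. Open between. The gauge lies level, 14 mm above the bench (7 mm play), its origin and axes then over those of the stand. Origin: bench level, z up.
- secateur_cradle: Fixed holder of the secateurs: bar with two U saddles 12 mm thick: blades' at y = -62 mm, 48 mm wide inside (x = -23 to 25), floor 18, walls 32 mm up; handles' at y = +68 mm, 72 mm wide inside, floor 14, walls 28 mm up. Open between. The secateurs lie level, underside 14 mm above the bench (7 mm side play), origin and axes then over the cradle's. Origin: bench level, z up.
- tea_mug: Bystander: loose white mug 89 mm high, standing in the low cardboard tray (rim 26 mm). Origin: underside; z up. Another obstacle, at the left rear beside the row of holders: the fixed fruit crate, 150 mm high, its near right corner at about x = 0.60, y = 0.27 m; carry things above or round it.
Not all that is in view belongs to the job. There is more than one size of the tape_roll; the one meant has the size given above.

How it is judged (in metres and radians):
At the end, for the whole second after the job is handed in: Every tool is released, level or upright and at rest in its own holder, fully down (4 mm): roll round the plug and gauge on post and fork within 13 mm, stamp in its pocket within 15 mm, secateurs within 12 mm with the blades in the narrow saddle. Mug moved under 40 mm, not tipped (horizontal distance between tape_roll and roll_hub below 0.013 m and z of tape_roll in the frame of roll_hub between 0.006 and 0.014 m and angle between each of tape_roll, stamp's own z axis and vertical below 0.08 rad and linear speed of each of tape_roll, stamp, size_gauge, secateurs below 0.02 m/s and horizontal distance between stamp and stamp_block below 0.015 m and z of stamp in the frame of stamp_block between 0.004 and 0.012 m and angle between the y axis of stamp and the y axis of stamp_block, either way round below 0.5 rad and horizontal distance between size_gauge and gauge_stand below 0.013 m and z of size_gauge in the frame of gauge_stand between 0.01 and 0.018 m and angle between each of size_gauge, secateurs's own z axis and vertical below 0.1 rad and angle between the y axis of size_gauge and the y axis of gauge_stand, either way round below 0.25 rad and horizontal distance between secateurs and secateur_cradle below 0.012 m and z of secateurs in the frame of secateur_cradle between 0.01 and 0.018 m and angle between the y axis of secateurs and the y axis of secateur_cradle, either way round below 0.2 rad); the robot touches nothing.
It fails at once if the mug was pushed away or tipped (distance of tea_mug from where it was at the start of the episode above 0.04 m or angle between tea_mug's own z axis and vertical above 0.4 rad).
It also fails if it takes over 120 s, if anything falls off the work surface, if the arm or the gripper's body presses on something with over 40 N, if the wrist force passes 120 N, or if a joint passes its speed limit or range.

## Working session

There is one attempt and no reset: what is moved stays moved. The work goes in short steps, Python scripts to look and compute and a tool call to move; the robot and the scene stay as the last step left them, time stands still between calls to the robot, and variables do not carry over. Pictures are saved under pics/ and viewed, at most 14 in all, crops included, and the job is handed in when it is done.

Besides the shell and the picture viewer there is one more tool, called after "Request:" in YAML: its name, and indented under it one key for each argument. move_arm: Moves the arm, as the interface text tells. Its arguments: {"type":"object","properties":{"plan":{"type":"array","items":{"type":"array"}},"squeeze":{"type":"number"}},"required":["plan"]}

```bash
mkdir -p pics; cat > h.py <<'E'
import numpy as np, cv2
from scipy.spatial.transform import Rotation as R
from workcell import env
def grab(n,save=None):
    p=env.grab_frame(n)
    if save: cv2.imwrite('pics/'+save+'.png',p['frame'][:,:,::-1])
    return p
def cam(p):
    f=192/np.tan(np.radians(p['fovy'])/2)
    K=np.array([[f,0,p['cx']],[0,f,p['cy']],[0,0,1]])
    o=np.array(p['orientation'],float)
    Rm=o if o.shape==(3,3) else R.from_euler('xyz',o,degrees=True).as_matrix()
    return K,np.array(p['D'],float),Rm,np.array(p['position'],float)
def cloud(p):
    K,D,Rm,t=cam(p)
    v,u=np.mgrid[0:384,0:512]
    n=cv2.undistortPoints(np.stack([u,v],-1).reshape(-1,1,2).astype(np.float64),K,D).reshape(384,512,2)
    z=p['z_map']
    c=np.dstack([n[...,0]*z,n[...,1]*z,z])@Rm.T+t
    c[z==0]=np.nan
    return c
def at_z(p,px,z):
    K,D,Rm,t=cam(p)
    n=cv2.undistortPoints(np.array(px,float).reshape(1,1,2),K,D).ravel()
    d=Rm@np.array([n[0],n[1],1]); return t+d*(z-t[2])/d[2]
E
cat > a.py <<'E'
from h import *
for n in ['top','scene']:
    p=grab(n,n+'0'); c=cloud(p)
    print(n,p['position'],p['orientation'],p['fovy'],p['D'])
    for l in ['tape_roll','stamp','size_gauge','secateurs','roll_hub','stamp_block','gauge_stand','secateur_cradle','tea_mug']:
        for f in (env.search_frame,env.landmark_of):
            for d in f(p,l)[:3]:
                u,v=d['point']; ui,vi=min(max(int(round(u)),0),511),min(max(int(round(v)),0),383)
                print(l,f.__name__[:4],np.round(d['point']),round(d['score'],2),np.round(c[vi,ui]))
s=env.state(); print(s['time_s'],s['ee_pos'],s['ee_rot'])
E
python3 a.py
```

```text
top [ 269.44928393   86.69738629 1361.28844098] [-170.0741421    -0.71033568  -90.90145514] 48.22412175135416 [-0.13281226  0.          0.          0.          0.        ]
tape_roll call [366. 259.] 0.85 [ 305. -273.   -1.]
tape_roll call [355. 220.] 0.62 [ 431. -242.    3.]
tape_roll call [356. 213.] 0.86 [ 454. -247.    1.]
tape_roll call [362. 258.] 0.51 [ 309. -260.   -2.]
stamp call [224. 226.] 0.54 [416. 177.  25.]
stamp call [226. 226.] 0.71 [416. 171.  23.]
stamp call [317. 155.] 0.56 [ 648. -128.    1.]
stamp call [272. 224.] 0.37 [416.  28.  55.]
size_gauge call [150. 214.] 0.62 [458. 415.  10.]
size_gauge call [149. 216.] 0.53 [452. 418.  11.]
secateurs call [187. 225.] 0.79 [424. 298.  -5.]
secateurs call [184. 224.] 0.59 [425. 305.  12.]
roll_hub call [357. 155.] 0.81 [ 641. -256.   24.]
roll_hub call [356. 154.] 0.7 [ 644. -252.   25.]
roll_hub call [270. 158.] 0.39 [639.  28.   5.]
stamp_block call [270. 159.] 0.88 [635.  28.   7.]
stamp_block call [269. 162.] 0.59 [623.  31.  12.]
gauge_stand call [319. 149.] 0.67 [ 664. -132.   19.]
gauge_stand call [317. 156.] 0.67 
[... 1154 characters left out ...]
l [235. 186.] 0.79 [610.  56.  20.]
stamp_block call [233. 187.] 0.72 [605.  67.  21.]
gauge_stand call [269. 170.] 0.52 [ 652. -121.   14.]
gauge_stand call [275. 172.] 0.81 [ 637. -135.    8.]
secateur_cradle call [196. 194.] 0.56 [667. 166.   5.]
secateur_cradle call [235. 184.] 0.35 [644.  31.   8.]
secateur_cradle call [200. 195.] 0.61 [654. 159.   5.]
secateur_cradle call [236. 188.] 0.26 [603.  58.  16.]
tea_mug call [278. 192.] 0.56 [402.  60.  72.]
tea_mug call [283. 204.] 0.91 [394.  49.  34.]
tea_mug call [238. 189.] 0.74 [602.  50.  10.]
tea_mug call [300. 163.] 0.38 [ 628. -245.   16.]
1.9 [ 181.31218816 -545.71007335  214.00042578] [1.79990227e+02 2.82150508e-04 1.83799614e+01]
```

```bash
python3 -c "
import cv2
a=cv2.imread('pics/top0.png')[110:300,110:440]
cv2.imwrite('pics/top0c.png',cv2.resize(a,(792,456),interpolation=cv2.INTER_CUBIC))"
```

```text
(no output)
```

View pics/top0c.png

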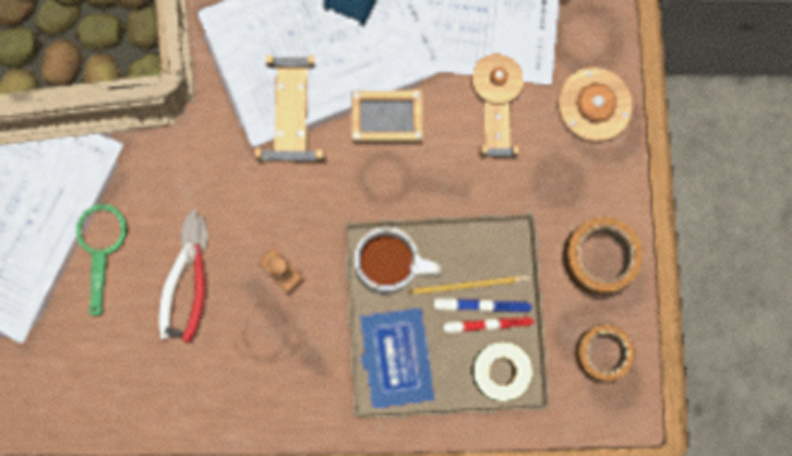

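View pics/scene0.png

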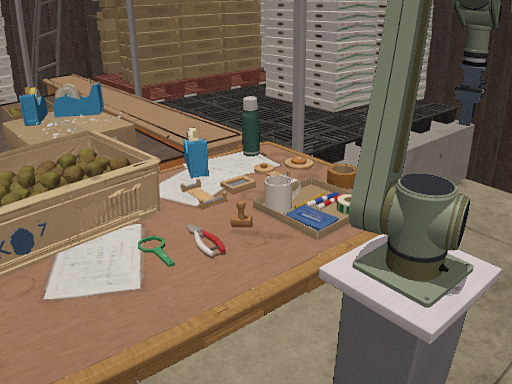

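Request:
move_arm:
  plan:
    - [[3.8,3,2],-3.68,0]
    - [[3.8,3,2],-3.68,0]
    - [[3.8,3,2],-3.68,0]
    - [[3.8,3,2],-3.68,0]
    - [[3.8,3,2],-3.68,0]

```text
time_s: 2.4
ee_pos: [363.8, -401.2, 310.4]
ee_rot: [180.0, -0.0, -0.2]
force: [-0.1, -0.4, 0.4]
gripper_width: 91.4
gripper_force: 0.0
```

Request:
move_arm:
  plan:
    - [[3,4,2],0,0]
    - [[3,4,1],0,0]
    - [[3,4,0],0,0]
    - [[3,4,0],0,0]
    - [[3,4,0],0,0]

```text
time_s: 2.9
ee_pos: [510.9, -204.4, 338.1]
ee_rot: [180.0, -0.0, -0.0]
force: [1.4, -0.6, 0.7]
gripper_width: 91.2
gripper_force: 0.0
```

```bash
python3 - <<'E'
from h import *
p=grab('wrist','w1'); print(p['position'],p['orientation'],p['fovy'])
s=env.state(); print(s['time_s'],s['ee_pos'],s['ee_rot'],s['qpos'])
c=cloud(grab('top')); m=(c[...,2]>60)&(c[...,2]<400)&(c[...,0]>350)
q=c[m]
for x in range(350,1000,50):
    for y in range(-400,500,50):
        k=(abs(q[:,0]-x-25)<25)&(abs(q[:,1]-y-25)<25)
        if k.sum()>4: print(x,y,int(q[k][:,2].max()),end=' | ')
E
```

```text
[ 584.21680221 -202.88192063  508.60910061] [ 1.64813001e+02  6.23593523e-03 -8.99984477e+01] 58.744991555401754
2.95 [ 515.21317906 -197.87050346  337.55384673] [-179.63886532   -0.24855746    0.3508157 ] [-22.46466206  13.25344198  79.21434334   0.42968808  87.4432136
  67.16490403]
350 0 97 | 400 -50 92 | 400 0 93 | 400 50 95 | 400 150 73 | 450 -250 351 | 450 0 94 | 450 50 97 | 500 -250 397 | 600 250 166 | 600 300 166 | 600 350 168 | 600 400 167 | 600 450 167 | 650 250 162 | 650 300 167 | 650 350 110 | 650 400 107 | 650 450 112 | 700 250 161 | 700 300 166 | 700 350 112 | 700 400 112 | 700 450 112 | 750 0 130 | 750 50 144 | 750 100 137 | 750 250 163 | 750 300 166 | 750 350 148 | 750 400 151 | 750 450 151 | 800 -250 226 | 800 -200 227 | 800 0 87 | 800 50 158 | 800 100 135 | 800 250 160 | 800 300 168 | 800 350 138 | 800 400 144 | 800 450 149 | 850 -250 225 | 850 -200 227 | 850 -50 95 | 850 0 142 | 850 50 118 | 850 300 167 | 850 350 108 | 850 400 107 | 850 450 131 | 900 -50 126 | 900 0 145 | 900 50 101 | 900 300 166 | 900 350 114 | 900 400 137 | 900 450 147 | 950 0 91 | 950 300 166 | 950 350 109 | 950 400 106 | 950 450 132 |
```

View pics/w1.png

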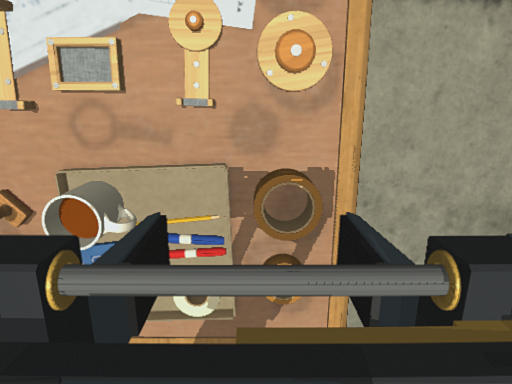

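Request:
move_arm:
  plan:
    - [[3,2,0],0,0]
    - [[3,2,0],0,0]
    - [[0,0,0],0,0]
    - [[0,0,0],0,0]

```text
time_s: 3.4
ee_pos: [569.7, -166.5, 337.3]
ee_rot: [180.0, 0.1, 0.0]
force: [0.7, -0.4, 0.2]
gripper_width: 91.2
gripper_force: 0.0
```

```bash
cat > w.py <<'E'
from h import *
import sys,pickle
n=sys.argv[1]
p=grab('wrist',n); pickle.dump(p,open(n+'.pkl','wb')); c=cloud(p)
for l in sys.argv[2:]:
    for f in (env.search_frame,env.landmark_of):
        for d in f(p,l)[:2]:
            u,v=d['point']; ui,vi=min(max(int(round(u)),0),511),min(max(int(round(v)),0),383)
            print(l,f.__name__[:4],np.round(d['point']),round(d['score'],2),np.round(c[vi,ui]),np.round(at_z(p,d['point'],0)))
s=env.state(); print(s['time_s'],s['ee_pos'],s['ee_rot'])
E
python3 w.py wA roll_hub gauge_stand
```

```text
roll_hub call [321.  98.] 0.93 [ 647. -258.   24.] [ 647. -262.    0.]
roll_hub call [321.  97.] 0.61 [ 648. -258.   25.] [ 648. -262.    0.]
gauge_stand call [219.  81.] 0.61 [ 669. -118.   13.] [ 670. -116.    0.]
gauge_stand call [225.  98.] 0.69 [ 646. -125.    6.] [ 647. -124.   -0.]
gauge_stand call [138. 241.] 0.29 [ 585. -116.  372.] [426.  19.   0.]
3.65 [ 569.12981971 -167.01771507  338.22798598] [ 1.79974519e+02 -1.78881864e-02 -1.03186865e-01]
```

Request:
move_arm:
  plan:
    - [[0,5,0],0,0]
    - [[0,5,0],0,0]
    - [[0,5,0],0,0]
    - [[0,5,0],0,0]
    - [[0,5,0],0,0]

```text
time_s: 4.15
ee_pos: [569.4, 84.9, 338.3]
ee_rot: [180.0, -0.1, -0.1]
force: [0.8, -0.4, 0.8]
gripper_width: 91.4
gripper_force: 0.0
```

Request:
move_arm:
  plan:
    - [[0,0,0],0,0]
    - [[0,0,0],0,0]

```text
time_s: 4.35
ee_pos: [569.6, 84.1, 338.0]
ee_rot: [179.9, -0.0, 0.1]
force: [0.1, -0.4, -0.6]
gripper_width: 91.1
gripper_force: 0.0
```

```bash
python3 w.py wB stamp_block secateur_cradle
```

```text
stamp_block call [297. 110.] 0.8 [631.  22.   7.] [631.  22.   0.]
stamp_block call [292. 108.] 0.65 [nan nan nan] [633.  29.   0.]
secateur_cradle call [203.  92.] 0.64 [655. 156.   7.] [656. 157.   0.]
secateur_cradle call [292. 108.] 0.62 [nan nan nan] [634.  28.   0.]
secateur_cradle call [203.  94.] 0.76 [652. 156.   6.] [653. 157.   0.]
4.6 [570.00522091  82.21298007 337.94645187] [ 1.79980876e+02 -1.03281758e-02 -1.61569167e-01]
```

Request:
move_arm:
  plan:
    - [[-4,3,0],0,0]
    - [[-4,4,0],0,0]
    - [[-4,4,0],0,0]
    - [[-4,4,0],0,0]
    - [[-3,3,0],0,0]

```text
time_s: 5.1
ee_pos: [392.5, 250.2, 338.1]
ee_rot: [-180.0, -0.0, -0.1]
force: [-1.0, 1.4, -0.7]
gripper_width: 91.0
gripper_force: 0.0
```

Request:
move_arm:
  plan:
    - [[0,0,0],0,0]
    - [[0,0,0],0,0]

```text
time_s: 5.3
ee_pos: [394.0, 249.5, 338.1]
ee_rot: [180.0, -0.1, 0.0]
force: [-0.7, -0.5, -0.3]
gripper_width: 91.0
gripper_force: 0.0
```

```bash
python3 w.py wC stamp secateurs size_gauge; python3 -c "
import cv2,numpy as np
a=[cv2.imread('pics/w%s.png'%k) for k in 'ABC']
cv2.imwrite('pics/ABC.png',np.vstack([np.hstack([a[0][:240],a[1][:240]])[:,:],np.hstack([a[2][:300],a[2][:300]*0])])[:, :1024][:, ::1])
b=cv2.imread('pics/ABC.png');print(b.shape)
cv2.imwrite('pics/ABC.png',cv2.resize(b,(800,422),interpolation=cv2.INTER_AREA))"
```

```text
stamp call [307. 129.] 0.86 [433. 182.  66.] [428. 171.   0.]
stamp call [305. 132.] 0.6 [429. 184.  64.] [424. 175.  -0.]
secateurs call [230. 133.] 0.72 [423. 284.  13.] [422. 285.   0.]
secateurs call [223. 133.] 0.84 [422. 295.  -0.] [422. 295.  -0.]
size_gauge call [140. 109.] 0.65 [457. 412.   9.] [457. 415.   0.]
size_gauge call [139. 117.] 0.65 [446. 415.   9.] [445. 418.   0.]
5.65 [394.60270896 249.19274149 337.59879892] [ 1.79976908e+02  1.77232959e-02 -1.27989918e-01]
(540, 1024, 3)
```

View pics/ABC.png

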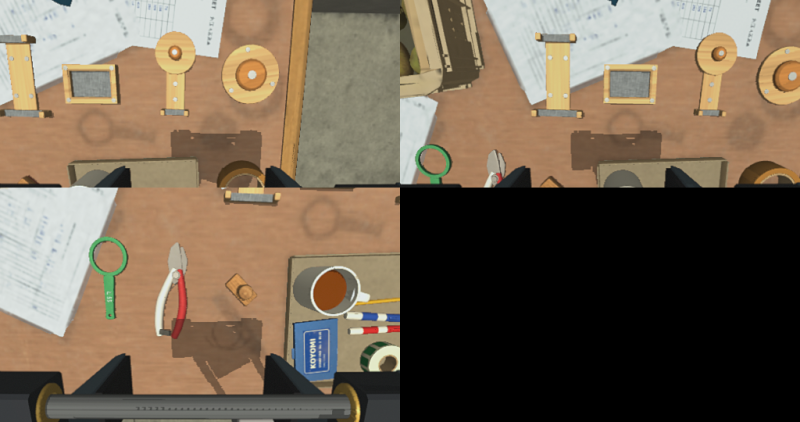

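```bash
cat > fit.py <<'E'
from h import *
import pickle
def pts(n,cx,cy,r,z0,z1,col=None):
    p=pickle.load(open(n+'.pkl','rb')); c=cloud(p)
    m=(np.hypot(c[...,0]-cx,c[...,1]-cy)<r)&(c[...,2]>z0)&(c[...,2]<z1)
    if col is not None: m&=col(cv2.cvtColor(p['frame'],cv2.COLOR_RGB2HSV).astype(int))
    m=m.astype(np.uint8); k,lab,st,_=cv2.connectedComponentsWithStats(m)
    m=lab==(1+np.argmax(st[1:,4]))
    return c[m]
def rep(name,q):
    xy=q[:,:2].astype(np.float32)
    print(name,len(q),'rect',[np.round(v,1) for v in cv2.minAreaRect(xy)],'circ',[np.round(v,1) for v in cv2.minEnclosingCircle(xy)],'zmed',np.round(np.median(q[:,2]),1))
if __name__=='__main__':
    rep('hub',pts('wA',647,-258,75,5,40)); rep('plug',pts('wA',647,-258,75,18,40))
    rep('gst seat',pts('wA',680,-125,50,9,20)); rep('post',pts('wA',680,-125,50,22,40)); rep('gst fork',pts('wA',590,-127,35,18,40)); rep('fork2',pts('wA',590,-127,35,9,40))
    rep('block',pts('wB',633,28,80,14,30))
    rep('crad near',pts('wB',590,156,60,10,45)); rep('crad far',pts('wB',715,156,50,10,45))
    rep('stamp foot',pts('wC',427,175,50,12,28)); rep('stamp all',pts('wC',427,178,60,8,90)); rep('stamp top',pts('wC',427,178,50,55,90))
    rep('gauge',pts('wC',450,415,100,4,30)); rep('gauge handle',pts('wC',385,415,30,4,30))
    q=pts('wC',425,292,110,3.5,40); rep('sec',q)
    for x in range(330,520,10):
        k=q[abs(q[:,0]-x)<5]
        if len(k): print(x,len(k),np.round([k[:,1].min(),k[:,1].max(),np.median(k[:,2])],1))
E
python3 fit.py
```

```text
hub 4378 rect [array([ 650.1, -259.1]), array([102.2, 103.3]), np.float64(1.7)] circ [array([ 650.3, -259.1]), np.float64(52.0)] zmed 10.1
plug 1250 rect [array([ 650.2, -259.6]), array([53.3, 54. ]), np.float64(0.3)] circ [array([ 650.3, -259.2]), np.float64(27.5)] zmed 23.1
gst seat 1934 rect [array([ 686.9, -125.2]), array([68.6, 70.1]), np.float64(89.7)] circ [array([ 686.7, -125.7]), np.float64(35.5)] zmed 13.6
post 243 rect [array([ 687., -125.]), array([21.6, 21.7]), np.float64(0.9)] circ [array([ 687.4, -125.9]), np.float64(11.8)] zmed 27.7
gst fork 46 rect [array([ 584.4, -100. ]), array([8.2, 9.6]), np.float64(89.1)] circ [array([ 584. , -100.5]), np.float64(5.4)] zmed 26.8
fork2 276 rect [array([ 583.7, -121.4]), array([51. , 10.2]), np.float64(87.5)] circ [array([ 583.1, -121.4]), np.float64(25.6)] zmed 14.2
block 1702 rect [array([634.3,  28.4]), array([68. , 94.7]), np.float64(0.2)] circ [array([634.4,  28.6]), np.float64(57.2)] zmed 19.4
crad near 568 rect [array([582. , 160.4]), array([90.7, 12.3]), np.float64(88.1)] circ [array([581.9, 160.4]), np.float64(45.4)] zmed
[... 802 characters left out ...]
 416.5]), np.float64(22.7)] zmed 8.7
sec 2532 rect [array([422.6, 297.1]), array([ 58.2, 174.7]), np.float64(80.7)] circ [array([421.7, 298. ]), np.float64(88.4)] zmed 12.9
330 5 [291.8 297.2  14.4]
340 105 [286.9 332.1  16.3]
350 181 [282.3 333.2  16.8]
360 137 [279.2 333.   15.4]
370 130 [276.2 332.4  15.5]
380 150 [274.6 332.1  15.2]
390 152 [273.  332.   14.7]
400 156 [272.8 330.2  14.5]
410 158 [272.8 328.1  13.9]
420 150 [274.2 324.9  13.5]
430 153 [274.1 320.6  12.8]
440 169 [275.5 315.8  11.6]
450 156 [276.9 309.7  12.5]
460 163 [273.9 305.2  10.5]
470 157 [272.4 304.8   9. ]
480 159 [271.  304.8   8.3]
490 144 [273.6 303.2   8.1]
500 85 [279.2 300.1   7.7]
510 22 [285.8 294.2   7.9]
```

Request:
move_arm:
  plan:
    - [[0.6,3,-3],-5,0]
    - [[0,2.2,-5],-4.5,0]
    - [[0,0,-5],0,0]
    - [[0,0,-5],0,0]
    - [[0,0,-5],0,0]

```text
time_s: 6.15
ee_pos: [400.2, 299.9, 110.3]
ee_rot: [-180.0, -0.0, -9.5]
force: [-0.2, 0.3, 0.0]
gripper_width: 91.1
gripper_force: 0.0
```

Request:
move_arm:
  plan:
    - [[0,0,-4],0,0]
    - [[0,0,-2],0,0]
    - [[0,0,0],0,0]

```text
time_s: 6.45
ee_pos: [398.3, 298.3, 49.1]
ee_rot: [179.7, 0.3, -9.6]
force: [-0.1, -0.5, -0.3]
gripper_width: 91.2
gripper_force: 0.0
```

```bash
python3 - <<'E'
from fit import *
q=pts('wC',450,415,100,4,30)
r=q[q[:,0]>465]
from scipy.optimize import least_squares
# ring outer boundary: hull points
h=cv2.convexHull(r[r[:,0]>475][:,:2].astype(np.float32))[:,0]
s=least_squares(lambda v:np.hypot(h[:,0]-v[0],h[:,1]-v[1])-v[2],[486,415,34.5],loss='soft_l1'); print('ring',s.x, q[:,0].min(),q[:,0].max())
for x in range(375,530,10):
    k=q[abs(q[:,0]-x)<5]
    if len(k): print(x,np.round([k[:,1].min(),k[:,1].max()],1))
s=env.state(); print(s['time_s'],s['ee_pos'],s['ee_rot'])
E
```

```text
ring [485.37250773 413.96697594  34.46246274] 370.6184426347074 520.5995293737149
375 [409.2 425.9]
385 [409.8 424.8]
395 [409.  425.3]
405 [408.5 424.9]
415 [407.7 425.1]
425 [406.5 424.9]
435 [406.3 425.3]
445 [405.6 425.4]
455 [391.3 435.3]
465 [383.7 443.5]
475 [379.6 449.9]
485 [379.2 448.5]
495 [379.8 450.6]
505 [382.5 443.7]
515 [391.5 436. ]
525 [422.8 422.8]
6.45 [398.25531913 298.28477368  49.08147694] [179.69316588   0.29686212  -9.56862085]
```

Request:
move_arm:
  plan:
    - [[0.2,0.2,-2],0,0]
    - [[0,0,-1.5],0,0]
    - [[0,0,0],0,0]
    - [[0,0,0],0,0]

```text
time_s: 6.85
ee_pos: [402.9, 302.5, 18.2]
ee_rot: [-179.9, -0.1, -9.5]
force: [0.7, 0.2, 0.2]
gripper_width: 90.8
gripper_force: 0.0
```

Request:
move_arm:
  plan:
    - [[0,0,-1.3],0,0]
    - [[0,0,0],0,0]
    - [[0,0,0],0,0]

```text
time_s: 7.15
ee_pos: [402.4, 302.4, 5.1]
ee_rot: [-179.9, -0.1, -9.5]
force: [0.3, 0.8, 0.0]
gripper_width: 91.2
gripper_force: 0.0
```

Request:
move_arm:
  plan:
    - [[0,0,0],0,0]

```text
time_s: 7.25
ee_pos: [402.5, 302.5, 5.0]
ee_rot: [-179.9, -0.1, -9.5]
force: [0.5, -0.3, 0.2]
gripper_width: 91.1
gripper_force: 0.0
```

Request:
move_arm:
  plan:
    - [[0,0,0],0,1]
    - [[0,0,0],0,1]
    - [[0,0,0],0,1]
    - [[0,0,0],0,1]
    - [[0,0,0],0,1]
  squeeze: 30

```text
time_s: 7.75
ee_pos: [401.4, 301.6, 4.0]
ee_rot: [179.9, 0.1, -9.5]
force: [-0.3, -1.9, 2.0]
gripper_width: 57.1
gripper_force: 30.0
```

Request:
move_arm:
  plan:
    - [[0,0,0],0,1]
    - [[0,0,1],0,1]
    - [[0,0,2],0,1]
    - [[0,0,3],0,1]
    - [[0,0,4],0,1]

```text
time_s: 8.25
ee_pos: [401.0, 301.6, 104.2]
ee_rot: [179.9, 0.1, -9.5]
force: [0.2, 0.1, -1.5]
gripper_width: 56.9
gripper_force: 30.0
```

Request:
move_arm:
  plan:
    - [[0,-3,2],3.5,1]
    - [[0,-4,2],4,1]
    - [[0,-4,0],0,1]
    - [[2,-3,0],0,1]
    - [[4,-0.2,0],0,1]

```text
time_s: 8.75
ee_pos: [459.4, 156.9, 144.8]
ee_rot: [179.9, 0.1, -2.1]
force: [1.6, 1.1, -2.2]
gripper_width: 57.0
gripper_force: 30.0
```

Request:
move_arm:
  plan:
    - [[4,0,0],0,1]
    - [[4,0,0],0,1]
    - [[4,0,0],0,1]
    - [[3,0,0],0,1]
    - [[1.7,0,0],0,1]

```text
time_s: 9.25
ee_pos: [631.5, 160.0, 143.9]
ee_rot: [-180.0, -0.1, -2.1]
force: [-0.1, -0.9, -1.7]
gripper_width: 57.2
gripper_force: 30.0
```

Request:
move_arm:
  plan:
    - [[0,0,0],0,1]
    - [[0,0,0],0,1]
    - [[0,0,0],0,1]

```text
time_s: 9.55
ee_pos: [627.7, 160.1, 144.1]
ee_rot: [180.0, 0.1, -2.0]
force: [-0.3, 0.1, -2.7]
gripper_width: 57.4
gripper_force: 30.0
```

```bash
python3 w.py wD
```

```text
9.6 [627.74833983 160.16472136 144.26427832] [ 1.79992485e+02  4.07976723e-02 -1.99978790e+00]
```

View pics/wD.png

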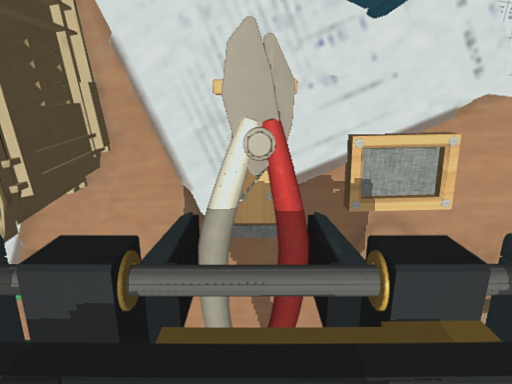

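```bash
python3 - <<'E'
from h import *
import pickle
c=cloud(pickle.load(open('wD.pkl','rb')))
m=(c[...,2]>120)&(c[...,2]<175)&(c[...,0]>640)&(abs(c[...,1]-158)<60)
q=c[m]; print(q[:,0].max())
for x in range(660,740,10):
    k=q[abs(q[:,0]-x)<5]; print(x,np.round(np.percentile(k[:,1],[.5,99.5]),1),np.round(np.median(k[:,2]),1))
E
```

```text
738.2843724618372
660 [138.  181.2] 152.4
670 [140.4 177.5] 151.3
680 [142.7 173.1] 152.1
690 [140.6 171.2] 149.4
700 [139.7 173.5] 148.2
710 [139.1 173.3] 147.6
720 [142.3 171.4] 147.3
730 [146.5 170. ] 147.0
```

Request:
move_arm:
  plan:
    - [[0,0,-4],0,1]
    - [[0,0,-4],0,1]
    - [[0,0,-2],0,1]
    - [[0,0,-1.5],0,1]
    - [[0,0,-0.9],0,1]

```text
time_s: 10.1
ee_pos: [627.4, 160.0, 19.0]
ee_rot: [180.0, 0.1, -2.0]
force: [-1.2, 0.4, -0.6]
gripper_width: 57.0
gripper_force: 30.0
```

Request:
move_arm:
  plan:
    - [[0,0,0],0,1]
    - [[0,0,0],0,1]
    - [[0,0,0],0,1]

```text
time_s: 10.4
ee_pos: [629.6, 160.3, 21.4]
ee_rot: [-180.0, -0.1, -2.0]
force: [1.0, 0.8, -1.9]
gripper_width: 57.1
gripper_force: 30.0
```

Request:
move_arm:
  plan:
    - [[0,0,-0.3],0,1]
    - [[0,0,0],0,1]
    - [[0,0,0],0,1]

```text
time_s: 10.7
ee_pos: [629.6, 160.2, 17.6]
ee_rot: [-180.0, -0.1, -2.0]
force: [0.6, 0.8, -0.1]
gripper_width: 57.4
gripper_force: 30.0
```

Request:
move_arm:
  plan:
    - [[0,0,0],0,0.2]
    - [[0,0,0],0,0.1]
    - [[0,0,0],0,0.1]
    - [[0,0,1],0,0.1]
    - [[0,0,3],0,0.1]

```text
time_s: 11.2
ee_pos: [626.6, 159.5, 55.1]
ee_rot: [179.9, 0.4, -2.0]
force: [0.7, -0.7, -0.5]
gripper_width: 82.0
gripper_force: 0.0
```

Request:
move_arm:
  plan:
    - [[0,0,4],0,0]
    - [[0,0,4],0,0]
    - [[-1,0,4],0,0]
    - [[-4,0,2],0,0]
    - [[0,0,0],0,0]

```text
time_s: 11.7
ee_pos: [577.0, 160.4, 202.0]
ee_rot: [-179.9, -0.3, -2.0]
force: [0.5, 0.3, 0.2]
gripper_width: 91.1
gripper_force: 0.0
```

```bash
python3 w.py wE secateurs; python3 - <<'E'
from fit import *
q=pts('wE',650,158,110,23,60); rep('sec',q)
for x in (600,630,690,710): 
    k=q[abs(q[:,0]-x)<4]; print(x,np.round([k[:,1].min(),k[:,1].max(),np.median(k[:,2])],1))
E
```

```text
secateurs call [248.  94.] 0.61 [658. 164.  23.] [658. 165.   0.]
secateurs call [255. 101.] 0.98 [651. 158.   6.] [651. 158.   0.]
11.85 [579.0111765  160.00701153 197.30944147] [ 1.79999585e+02 -4.66525899e-02 -2.01431928e+00]
sec 5052 rect [array([651.9, 159.8]), array([ 57.8, 175.4]), np.float64(84.9)] circ [array([651.3, 158.7]), np.float64(88.5)] zmed 27.1
600 [135.8 192.2  27.7]
630 [133.4 190.7  28.2]
690 [145.9 171.7  26.9]
710 [150.1 173.   25.7]
```

Request:
move_arm:
  plan:
    - [[-4,2,0],0,0.3]
    - [[-4,4,0],0,0.3]
    - [[-3,4,0],0,0.3]
    - [[-3,4,0],0,0.3]
    - [[-2,4,-3],0,0.3]

```text
time_s: 12.35
ee_pos: [425.6, 335.5, 171.0]
ee_rot: [-179.8, -0.3, -2.0]
force: [1.7, 1.3, 0.4]
gripper_width: 63.8
gripper_force: 0.0
```

Request:
move_arm:
  plan:
    - [[0,4,-4],0,0.3]
    - [[0,3.6,-4],0,0.3]
    - [[0,0,-4],0,0.3]
    - [[0,0,0],0,0.3]
    - [[0,0,0],0,0.3]

```text
time_s: 12.85
ee_pos: [425.1, 401.0, 55.7]
ee_rot: [179.9, 0.1, -2.0]
force: [0.5, 0.6, 0.2]
gripper_width: 64.2
gripper_force: 0.0
```

Request:
move_arm:
  plan:
    - [[0,0,0],0,0.3]
    - [[0,0,0],0,0.3]

```text
time_s: 13.05
ee_pos: [426.4, 401.8, 58.9]
ee_rot: [-179.8, -0.2, -2.1]
force: [-0.9, 0.4, -0.3]
gripper_width: 64.3
gripper_force: 0.0
```

Request:
move_arm:
  plan:
    - [[-0.7,1.4,0],0,0.3]
    - [[0,0,-3],0,0.3]
    - [[0,0,-1.6],0,0.3]
    - [[0,0,0],0,0.3]
    - [[0,0,0],0,0.3]

```text
time_s: 13.55
ee_pos: [418.2, 416.3, 11.6]
ee_rot: [-179.9, -0.1, -2.0]
force: [0.7, 0.9, 0.3]
gripper_width: 63.8
gripper_force: 0.0
```

Request:
move_arm:
  plan:
    - [[0,0,0],0,0.3]

```text
time_s: 13.65
ee_pos: [418.7, 416.4, 12.1]
ee_rot: [-179.9, -0.1, -2.0]
force: [0.0, 0.5, 1.0]
gripper_width: 63.9
gripper_force: 0.0
```

Request:
move_arm:
  plan:
    - [[0.1,0,-0.9],0,0.3]
    - [[0,0,0],0,0.3]
    - [[0,0,0],0,1]
    - [[0,0,0],0,1]
    - [[0,0,0],0,1]
  squeeze: 20

```text
time_s: 14.15
ee_pos: [419.1, 415.4, 1.8]
ee_rot: [-180.0, -0.0, -2.0]
force: [1.0, -0.3, -0.3]
gripper_width: 42.5
gripper_force: 0.0
```

Request:
move_arm:
  plan:
    - [[0,0,0],0,1]
    - [[0,0,0],0,1]
    - [[0,0,0],0,1]
    - [[0,0,0],0,1]
    - [[0,0,0],0,1]

```text
time_s: 14.65
ee_pos: [419.0, 415.4, 1.7]
ee_rot: [180.0, 0.0, -2.0]
force: [0.1, -0.7, 0.6]
gripper_width: 18.4
gripper_force: 20.0
```

Request:
move_arm:
  plan:
    - [[0,0,3],0,1]
    - [[0,0,4],0,1]
    - [[0,-2,4],0,1]
    - [[1,-4,4],0,1]
    - [[1,-4.5,2],0,1]

```text
time_s: 15.15
ee_pos: [438.7, 316.6, 169.4]
ee_rot: [-179.8, -0.2, -1.9]
force: [1.6, -0.5, -0.2]
gripper_width: 18.6
gripper_force: 20.0
```

Request:
move_arm:
  plan:
    - [[1,-4.5,0],0,1]
    - [[1,-4.5,0],0,1]
    - [[2,-4.5,0],0,1]
    - [[2,-4.5,0],0,1]
    - [[2,-4.5,0],0,1]

```text
time_s: 15.65
ee_pos: [517.9, 88.9, 166.6]
ee_rot: [-180.0, -0.0, -2.0]
force: [1.1, 0.3, -0.8]
gripper_width: 18.3
gripper_force: 20.0
```

Request:
move_arm:
  plan:
    - [[2,-4.5,0],0,1]
    - [[2,-4.5,0],0,1]
    - [[2,-4.5,0],0,1]
    - [[2,-4,0],0,1]
    - [[2,-2,0],0,1]

```text
time_s: 16.15
ee_pos: [617.9, -107.9, 166.1]
ee_rot: [179.9, 0.0, -2.2]
force: [-0.7, 1.3, -0.1]
gripper_width: 18.7
gripper_force: 20.0
```

Request:
move_arm:
  plan:
    - [[0,0,0],0,1]
    - [[0,0,0],0,1]
    - [[0,0,0],0,1]

```text
time_s: 16.45
ee_pos: [616.7, -103.3, 166.2]
ee_rot: [-180.0, 0.1, -2.0]
force: [0.1, 0.3, -0.8]
gripper_width: 18.2
gripper_force: 20.0
```

Move to (621, −123.2) at z≈90 and check the ring.

Request:
move_arm:
  plan:
    - [[0.4,-2,0],0,1]
    - [[0,0,-4],0,1]
    - [[0,0,-3],0,1]
    - [[0,0,0],0,1]
    - [[0,0,0],0,1]

```text
time_s: 16.95
ee_pos: [621.7, -124.2, 96.9]
ee_rot: [180.0, -0.0, -2.0]
force: [1.4, 0.1, -0.4]
gripper_width: 18.9
gripper_force: 20.0
```

Request:
move_arm:
  plan:
    - [[0,0,0],0,1]
    - [[0,0,0],0,1]

```text
time_s: 17.15
ee_pos: [622.9, -124.4, 98.5]
ee_rot: [180.0, -0.2, -2.0]
force: [0.1, -0.0, -0.2]
gripper_width: 18.4
gripper_force: 20.0
```

```bash
python3 w.py wF; python3 - <<'E'
from h import *
import pickle
from scipy.optimize import least_squares
p=pickle.load(open('wF.pkl','rb'));c=cloud(p);hsv=cv2.cvtColor(p['frame'],cv2.COLOR_RGB2HSV).astype(int)
m=(c[...,2]>85)&(c[...,2]<130)&(hsv[...,0]>45)&(hsv[...,0]<85)&(hsv[...,1]>90)&(c[...,0]>640)
q=c[m]; print(len(q),np.median(q[:,2]),q[:,:2].min(0),q[:,:2].max(0))
h=cv2.convexHull(q[q[:,0]>680][:,:2].astype(np.float32))[:,0]
print(least_squares(lambda v:np.hypot(h[:,0]-v[0],h[:,1]-v[1])-v[2],[687,-125,34.5],loss='soft_l1').x)
print('plane',np.linalg.lstsq(np.c_[q[:,:2]-[687,-125],np.ones(len(q))],q[:,2],rcond=None)[0])
E
```

```text
17.2 [ 622.6364205  -124.37204647   98.22761018] [179.95808359  -0.18758567  -2.00321017]
7517 105.52582188447877 [ 640.00523624 -159.75459491] [723.53839568 -91.54457138]
[ 689.81867312 -125.61693883   33.90384525]
plane [ 2.69425508e-03 -8.32193455e-04  1.05415030e+02]
```

View pics/wF.png

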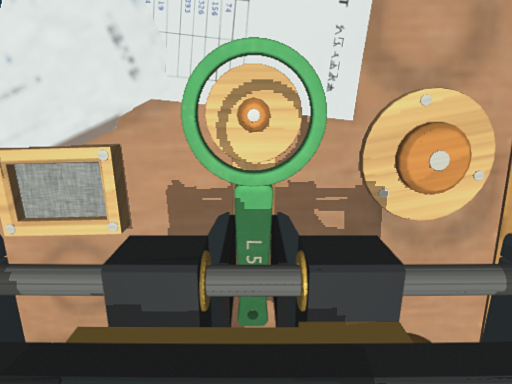

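Request:
move_arm:
  plan:
    - [[-0.2,0,-2],0,1]
    - [[0,0,-3],0,1]
    - [[0,0,-2],0,1]
    - [[0,0,0],0,1]
    - [[0,0,0],0,1]

```text
time_s: 17.7
ee_pos: [620.3, -124.4, 27.3]
ee_rot: [180.0, -0.1, -2.0]
force: [0.9, -0.5, -0.2]
gripper_width: 18.4
gripper_force: 20.0
```

Request:
move_arm:
  plan:
    - [[0,0,-0.5],0,1]
    - [[0,0,0],0,1]
    - [[0,0,0],0,1]

```text
time_s: 18.0
ee_pos: [620.0, -124.3, 22.2]
ee_rot: [180.0, -0.1, -2.0]
force: [-0.5, 0.4, -0.7]
gripper_width: 18.5
gripper_force: 20.0
```

Request:
move_arm:
  plan:
    - [[0,0,-0.5],0,1]
    - [[0,0,0],0,1]
    - [[0,0,0],0,1]

```text
time_s: 18.3
ee_pos: [619.5, -124.2, 16.2]
ee_rot: [180.0, 0.0, -2.0]
force: [-0.7, -0.9, -0.5]
gripper_width: 18.4
gripper_force: 20.0
```

Request:
move_arm:
  plan:
    - [[0,0,0],0,0.6]
    - [[0,0,0],0,0.6]
    - [[0,0,0],0,0.6]
    - [[0,0,0],0,0.6]
    - [[0,0,1],0,0.6]

```text
time_s: 18.8
ee_pos: [618.5, -124.0, 25.5]
ee_rot: [-180.0, 0.2, -2.0]
force: [0.2, -0.1, 0.3]
gripper_width: 36.5
gripper_force: 0.0
```

Request:
move_arm:
  plan:
    - [[0,0,3],0,0.4]
    - [[0,0,4],0,0.2]
    - [[-1,0,4],0,0]
    - [[-4,0,4],0,0]
    - [[0,0,0],0,0]

```text
time_s: 19.3
ee_pos: [574.0, -124.7, 178.3]
ee_rot: [179.9, -0.5, -2.0]
force: [1.3, -0.1, 0.9]
gripper_width: 73.6
gripper_force: 0.0
```

```bash
python3 w.py wG ; python3 - <<'E'
from h import *
import pickle
from scipy.optimize import least_squares
p=pickle.load(open('wG.pkl','rb'));c=cloud(p);hsv=cv2.cvtColor(p['frame'],cv2.COLOR_RGB2HSV).astype(int)
m=(c[...,2]>10)&(c[...,2]<60)&(hsv[...,0]>45)&(hsv[...,0]<85)&(hsv[...,1]>90)&(c[...,0]>560)
q=c[m]; print(len(q),np.median(q[:,2]),q[:,:2].min(0),q[:,:2].max(0))
h=cv2.convexHull(q[q[:,0]>680][:,:2].astype(np.float32))[:,0]
print(least_squares(lambda v:np.hypot(h[:,0]-v[0],h[:,1]-v[1])-v[2],[687,-125,34.5],loss='soft_l1').x)
print('plane',np.linalg.lstsq(np.c_[q[:,:2]-[687,-125],np.ones(len(q))],q[:,2],rcond=None)[0])
E
```

```text
19.35 [ 574.57052743 -124.57361179  175.58977047] [179.91918079  -0.37164759  -2.04632385]
3027 22.572139565556483 [ 571.33708362 -159.24918097] [719.55658139 -90.51407801]
[ 686.46849526 -125.14129417   33.60779068]
plane [-1.46917241e-03  6.36088336e-04  2.24196757e+01]
```

Request:
move_arm:
  plan:
    - [[-4,-2.5,3],0,0]
    - [[-4,-2.5,3],0,0]
    - [[-4,-2.5,2],0,0]
    - [[-4,-2.5,0],0,0]
    - [[-2,-1.5,0],0,0]

```text
time_s: 19.85
ee_pos: [401.3, -234.4, 244.8]
ee_rot: [180.0, 0.1, -2.1]
force: [0.5, -0.2, 0.7]
gripper_width: 90.9
gripper_force: 0.0
```

Request:
move_arm:
  plan:
    - [[0,0,0],0,0]
    - [[0,0,0],0,0]
    - [[0,0,0],0,0]

```text
time_s: 20.15
ee_pos: [404.7, -232.9, 244.3]
ee_rot: [-180.0, 0.0, -2.0]
force: [0.7, 0.9, -0.4]
gripper_width: 91.3
gripper_force: 0.0
```

```bash
python3 w.py wH tape_roll; python3 - <<'E'
from fit import *
q=pts('wH',455,-250,80,40,60); rep('roll',q); print(np.percentile(q[:,2],[5,50,95]))
xy=q[:,:2]-np.array(cv2.minEnclosingCircle(q[:,:2].astype(np.float32))[0]); r=np.hypot(*xy.T); print(np.percentile(r,[1,5,50,95,99]))
E
```

```text
tape_roll call [273. 252.] 0.87 [ 285. -253.    2.] [ 284. -253.    0.]
tape_roll call [287. 159.] 0.65 [ 409. -272.    9.] [ 408. -273.    0.]
tape_roll call [270. 235.] 0.62 [ 308. -250.   -0.] [ 309. -250.    0.]
20.3 [ 404.53438314 -232.80768084  244.46402442] [-1.79972878e+02  3.13113550e-02 -1.93466393e+00]
roll 3365 rect [array([ 437.6, -251.8]), array([96.9, 97.1]), np.float64(88.0)] circ [array([ 438. , -251.2]), np.float64(49.7)] zmed 47.5
[45.87968204 47.48140701 48.80737248]
[34.88338706 35.44706367 42.26256106 48.3792951  49.02972346]
```

View pics/wH.png

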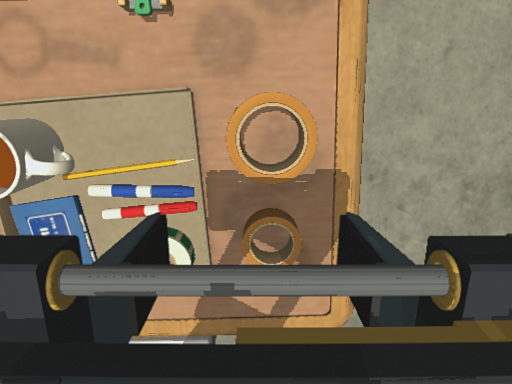

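Request:
move_arm:
  plan:
    - [[1.3,-3,0],0,0.45]
    - [[2,-3.2,-2],0,0.45]
    - [[0,0,-4],0,0.45]
    - [[0,0,-4],0,0.45]
    - [[0,0,-3],0,0.45]

```text
time_s: 20.8
ee_pos: [436.5, -294.5, 112.2]
ee_rot: [-179.9, 0.1, -2.0]
force: [-0.1, -0.0, -0.2]
gripper_width: 53.9
gripper_force: 0.0
```

Request:
move_arm:
  plan:
    - [[0,0,0],0,0.45]
    - [[0,0,0],0,0.45]
    - [[0,0,0],0,0.45]
    - [[0,0,0],0,0.45]

```text
time_s: 21.2
ee_pos: [437.9, -296.0, 116.9]
ee_rot: [179.9, -0.2, -2.0]
force: [-0.4, 0.8, -1.0]
gripper_width: 49.9
gripper_force: 0.0
```

Request:
move_arm:
  plan:
    - [[0,0.1,-4],0,0.45]
    - [[0,0,-3],0,0.45]
    - [[0,0,-1.7],0,0.45]
    - [[0,0,0],0,0.45]
    - [[0,0,0],0,0.45]

```text
time_s: 21.7
ee_pos: [437.5, -294.9, 29.1]
ee_rot: [179.9, -0.1, -2.0]
force: [-0.2, 0.7, -0.4]
gripper_width: 50.1
gripper_force: 0.0
```

Request:
move_arm:
  plan:
    - [[0,0,0],0,0.45]

```text
time_s: 21.8
ee_pos: [437.9, -295.2, 29.6]
ee_rot: [179.9, -0.2, -2.0]
force: [1.3, -0.5, 1.0]
gripper_width: 50.3
gripper_force: 0.0
```

Request:
move_arm:
  plan:
    - [[0,0,-0.9],0,0.45]
    - [[0,0,0],0,0.45]
    - [[0,0,0],0,1]
    - [[0,0,0],0,1]
    - [[0,0,0],0,1]
  squeeze: 40

```text
time_s: 22.3
ee_pos: [436.8, -294.4, 19.1]
ee_rot: [180.0, -0.0, -2.0]
force: [-0.1, 0.6, 1.0]
gripper_width: 28.6
gripper_force: 0.0
```

Request:
move_arm:
  plan:
    - [[0,0,0],0,1]
    - [[0,0,0],0,1]
    - [[0,0,0],0,1]
    - [[0,0,0],0,1]
    - [[0,0,0],0,1]

```text
time_s: 22.8
ee_pos: [436.7, -294.4, 19.0]
ee_rot: [180.0, -0.0, -2.0]
force: [-0.2, 0.6, -0.4]
gripper_width: 15.8
gripper_force: 36.9
```

Request:
move_arm:
  plan:
    - [[0,0,1],0,1]
    - [[0,0,2],0,1]
    - [[0,0,3],0,1]
    - [[0,0,2],0,1]
    - [[0,0,0],0,1]

```text
time_s: 23.3
ee_pos: [438.4, -295.5, 102.0]
ee_rot: [179.8, -0.3, -2.0]
force: [0.7, -0.0, -1.9]
gripper_width: 15.7
gripper_force: 36.9
```

Request:
move_arm:
  plan:
    - [[3,-0.2,0],0,1]
    - [[4,-0.4,0],0,1]
    - [[4,0,0],0,1]
    - [[4,0,0],0,1]
    - [[4,0,0],0,1]

```text
time_s: 23.8
ee_pos: [627.3, -299.9, 97.1]
ee_rot: [-179.9, 0.2, -2.0]
force: [0.2, -1.0, -1.8]
gripper_width: 16.0
gripper_force: 37.3
```

Request:
move_arm:
  plan:
    - [[2.2,0,0],0,1]
    - [[0,0,0],0,1]
    - [[0,0,0],0,1]
    - [[0,0,0],0,1]
    - [[0,0,0],0,1]

```text
time_s: 24.3
ee_pos: [647.4, -300.5, 98.8]
ee_rot: [-180.0, 0.1, -2.1]
force: [0.1, 0.4, -0.6]
gripper_width: 16.1
gripper_force: 37.3
```

```bash
python3 w.py wI; python3 - <<'E'
from fit import *
import pickle
c=cloud(pickle.load(open('wI.pkl','rb')))
q=pts('wI',650,-259,75,115,150); rep('roll',q); print(np.percentile(q[:,2],[5,50,95]))
print('plane',np.linalg.lstsq(np.c_[q[:,:2]-[650,-259],np.ones(len(q))],q[:,2],rcond=None)[0])
from scipy.optimize import least_squares
h=cv2.convexHull(q[:,:2].astype(np.float32))[:,0]
k=(h[:,0]>640); h=h[k]
print(least_squares(lambda v:np.hypot(h[:,0]-v[0],h[:,1]-v[1])-v[2],[650,-259,49],loss='soft_l1').x)
E
```

```text
24.35 [ 647.63768942 -300.54837831   99.07572474] [-1.79998930e+02  3.01940511e-02 -2.05999467e+00]
roll 11625 rect [array([ 671.5, -263.9]), array([108.5,  52.4]), np.float64(89.5)] circ [array([ 657.8, -263.8]), np.float64(54.6)] zmed 127.2
[119.36841768 127.1848718  137.55947369]
plane [-5.18312045e-02 -3.21861206e-02  1.28535389e+02]
[ 648.9681758  -258.46053814   48.80296752]
```

View pics/wI.png

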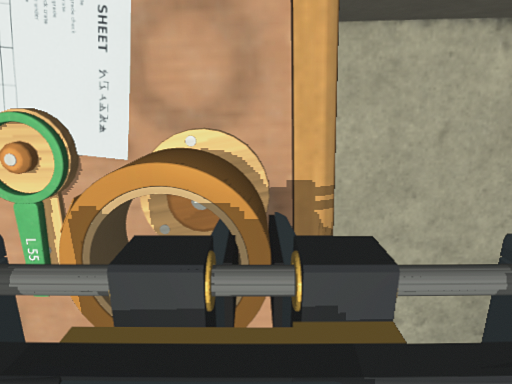

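Request:
move_arm:
  plan:
    - [[0.1,-0.1,-2],0,1]
    - [[0,0,-2],0,1]
    - [[0,0,-1.5],0,1]
    - [[0,0,0],0,1]
    - [[0,0,0],0,1]

```text
time_s: 24.85
ee_pos: [649.6, -301.5, 44.2]
ee_rot: [180.0, -0.0, -2.0]
force: [0.7, -0.2, -1.0]
gripper_width: 15.8
gripper_force: 37.3
```

Request:
move_arm:
  plan:
    - [[0,0,-0.7],0,1]
    - [[0,0,0],0,1]
    - [[0,0,0],0,1]
    - [[0,0,0],0,1]

```text
time_s: 25.25
ee_pos: [649.9, -301.5, 37.3]
ee_rot: [180.0, -0.0, -2.0]
force: [-0.3, -0.1, -1.2]
gripper_width: 15.9
gripper_force: 37.3
```

Request:
move_arm:
  plan:
    - [[0,0,-0.7],0,1]
    - [[0,0,0],0,1]
    - [[0,0,0],0,1]
    - [[0,0,0],0,1]

```text
time_s: 25.65
ee_pos: [649.5, -301.3, 29.8]
ee_rot: [-180.0, 0.0, -2.0]
force: [-0.3, -0.2, -2.0]
gripper_width: 16.0
gripper_force: 37.3
```

Request:
move_arm:
  plan:
    - [[0,0,0],0,0.7]
    - [[0,0,0],0,0.5]
    - [[0,0,0],0,0.5]
    - [[0,0,0],0,0.5]
    - [[0,0,0],0,0.5]

```text
time_s: 26.15
ee_pos: [649.7, -301.4, 30.1]
ee_rot: [180.0, -0.0, -2.0]
force: [0.2, 0.8, 0.9]
gripper_width: 45.8
gripper_force: 0.0
```

Request:
move_arm:
  plan:
    - [[0,0,2],0,0.5]
    - [[0,0,4],0,0.5]
    - [[0,0,4],0,0.3]
    - [[-3,2,3],0,0]
    - [[-4,2,2],0,0]

```text
time_s: 26.65
ee_pos: [581.0, -261.6, 182.2]
ee_rot: [179.9, -0.3, -2.0]
force: [-0.3, -0.5, 0.5]
gripper_width: 66.8
gripper_force: 0.0
```

```bash
python3 w.py wJ; python3 - <<'E'
from fit import *
q=pts('wJ',650,-259,75,45,75); rep('roll',q); print(np.percentile(q[:,2],[5,50,95]))
print('plane',np.linalg.lstsq(np.c_[q[:,:2]-[650,-259],np.ones(len(q))],q[:,2],rcond=None)[0])
E
```

```text
26.7 [ 573.48285172 -257.97525894  184.98397124] [-1.79946483e+02  1.06903066e-01 -1.99267338e+00]
roll 5709 rect [array([ 650.6, -259.8]), array([97.3, 96.8]), np.float64(87.9)] circ [array([ 651.1, -258.9]), np.float64(49.5)] zmed 57.4
[53.33009133 57.41594777 58.70490016]
plane [-5.89668021e-04  8.36795734e-05  5.70206235e+01]
```

Request:
move_arm:
  plan:
    - [[-1.5,2,0],-3.6,0.2]
    - [[-1.5,4.5,0],-3.6,0.2]
    - [[-1.5,4.5,0],-3.6,0.2]
    - [[-1.5,4.5,0],-3.6,0.2]
    - [[-1.5,4.5,0],-3.6,0.2]

```text
time_s: 27.2
ee_pos: [503.8, -59.9, 180.0]
ee_rot: [-180.0, -0.0, -20.2]
force: [-0.5, -0.2, 0.3]
gripper_width: 72.7
gripper_force: 0.0
```

Request:
move_arm:
  plan:
    - [[-1.5,4.5,0],0,0.2]
    - [[-1.5,4.5,0],0,0.2]
    - [[-1.5,4.5,0],0,0.2]
    - [[-1.5,4.5,0],0,0.2]
    - [[-1,3,0],0,0.2]

```text
time_s: 27.7
ee_pos: [433.4, 151.0, 180.1]
ee_rot: [-180.0, 0.0, -19.9]
force: [1.6, -0.6, -0.2]
gripper_width: 73.0
gripper_force: 0.0
```

Request:
move_arm:
  plan:
    - [[0,0,0],0,0.2]
    - [[0,0,0],0,0.2]
    - [[0,0,0],0,0.2]

```text
time_s: 28.0
ee_pos: [435.0, 147.9, 179.9]
ee_rot: [180.0, -0.0, -20.1]
force: [0.5, 1.0, 0.1]
gripper_width: 73.0
gripper_force: 0.0
```

Request:
move_arm:
  plan:
    - [[-0.8,2.5,0],0,0.2]
    - [[0,0,-4],0,0.2]
    - [[0,0,-3.5],0,0.2]
    - [[0,0,0],0,0.2]
    - [[0,0,0],0,0.2]

```text
time_s: 28.5
ee_pos: [427.3, 172.9, 105.2]
ee_rot: [180.0, 0.0, -20.1]
force: [-0.7, 0.8, 0.9]
gripper_width: 73.2
gripper_force: 0.0
```

Request:
move_arm:
  plan:
    - [[0,0,0],0,0.2]
    - [[0,0,0],0,0.2]

```text
time_s: 28.7
ee_pos: [428.1, 173.8, 106.6]
ee_rot: [-179.9, -0.2, -20.1]
force: [-0.2, -0.7, 0.3]
gripper_width: 73.2
gripper_force: 0.0
```

Request:
move_arm:
  plan:
    - [[-0.1,0,-3],0,0.2]
    - [[0,0,-3],0,0.2]
    - [[0,0,-1.5],0,0.2]
    - [[0,0,0],0,0.2]
    - [[0,0,0],0,0.2]

```text
time_s: 29.2
ee_pos: [426.6, 173.9, 30.9]
ee_rot: [-179.9, -0.1, -20.0]
force: [1.6, 0.7, 0.0]
gripper_width: 73.0
gripper_force: 0.0
```

Request:
move_arm:
  plan:
    - [[0,0,0],0,1]
    - [[0,0,0],0,1]
    - [[0,0,0],0,1]
    - [[0,0,0],0,1]
    - [[0,0,0],0,1]
  squeeze: 20

```text
time_s: 29.7
ee_pos: [425.7, 173.7, 30.1]
ee_rot: [-180.0, -0.0, -20.0]
force: [-0.1, 0.1, -0.3]
gripper_width: 35.9
gripper_force: 0.0
```

Request:
move_arm:
  plan:
    - [[0,0,0],0,1]
    - [[0,0,0],0,1]
    - [[0,0,0],0,1]
    - [[0,0,0],0,1]

```text
time_s: 30.1
ee_pos: [425.6, 173.6, 29.8]
ee_rot: [180.0, 0.0, -20.0]
force: [0.3, -0.5, -0.4]
gripper_width: 22.7
gripper_force: 20.0
```

Request:
move_arm:
  plan:
    - [[0,0,3],0,1]
    - [[0,0,4],0,1]
    - [[1,0,4],7.5,1]
    - [[4,0,0],7.5,1]
    - [[4,-2,0],7.5,1]

```text
time_s: 30.6
ee_pos: [517.5, 155.3, 142.0]
ee_rot: [-179.9, -0.3, 3.0]
force: [-0.2, 0.1, -0.7]
gripper_width: 22.9
gripper_force: 20.0
```

Request:
move_arm:
  plan:
    - [[4,-4,0],7.5,1]
    - [[4,-4,0],7.5,1]
    - [[3.7,-4,0],7.5,1]
    - [[0,-0.6,0],0,1]
    - [[0,0,0],0,1]

```text
time_s: 31.1
ee_pos: [620.1, 38.9, 139.1]
ee_rot: [-180.0, 0.1, 24.8]
force: [-0.2, 1.4, -0.5]
gripper_width: 22.7
gripper_force: 20.0
```

Request:
move_arm:
  plan:
    - [[0,0,0],0,1]
    - [[0,0,0],0,1]
    - [[0,0,0],0,1]

```text
time_s: 31.4
ee_pos: [619.6, 41.5, 140.2]
ee_rot: [-180.0, -0.0, 25.1]
force: [1.1, 0.3, -0.8]
gripper_width: 22.6
gripper_force: 20.0
```

Correct to (632.9, 27.8), lower to ~z 80, and check.

Request:
move_arm:
  plan:
    - [[1.3,-1.4,0],0,1]
    - [[0,0,-3],0,1]
    - [[0,0,-3],0,1]
    - [[0,0,0],0,1]
    - [[0,0,0],0,1]

```text
time_s: 31.9
ee_pos: [633.2, 26.9, 80.3]
ee_rot: [-180.0, 0.0, 25.0]
force: [0.9, -0.8, -0.0]
gripper_width: 22.6
gripper_force: 20.0
```

Request:
move_arm:
  plan:
    - [[0,0,0],0,1]
    - [[0,0,0],0,1]

```text
time_s: 32.1
ee_pos: [634.4, 26.5, 81.8]
ee_rot: [179.9, -0.2, 25.0]
force: [-0.7, -1.1, -0.5]
gripper_width: 22.8
gripper_force: 20.0
```

```bash
python3 w.py wK; python3 - <<'E'
from fit import *
q=pts('wK',640,30,60,60,78); rep('foot',q); rep('block',pts('wK',634,28,80,14,30))
E
```

```text
32.15 [634.23256153  26.4337208   81.60518131] [ 1.79925988e+02 -1.57719382e-01  2.49912669e+01]
foot 2143 rect [array([638.3,  28.3]), array([55.8, 28.6]), np.float64(88.9)] circ [array([637.8,  28.2]), np.float64(30.3)] zmed 74.0
block 4019 rect [array([634.4,  28.1]), array([94.4, 68.6]), np.float64(89.5)] circ [array([634.7,  28.4]), np.float64(57.5)] zmed 19.5
```

View pics/wK.png

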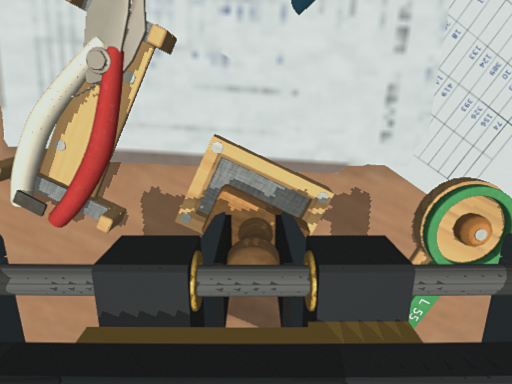

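Request:
move_arm:
  plan:
    - [[-0.3,0,-1],0,1]
    - [[0,0,-1],0,1]
    - [[0,0,-1],0,1]
    - [[0,0,0],0,1]
    - [[0,0,0],0,1]

```text
time_s: 32.65
ee_pos: [630.1, 26.2, 49.2]
ee_rot: [-180.0, 0.1, 25.0]
force: [-0.2, -0.2, -0.4]
gripper_width: 22.9
gripper_force: 20.0
```

Request:
move_arm:
  plan:
    - [[0,0,-0.7],0,1]
    - [[0,0,0],0,1]
    - [[0,0,0],0,1]
    - [[0,0,0],0,1]

```text
time_s: 33.05
ee_pos: [630.5, 26.2, 43.1]
ee_rot: [180.0, -0.0, 25.0]
force: [0.6, -0.1, -0.9]
gripper_width: 22.6
gripper_force: 20.0
```

Request:
move_arm:
  plan:
    - [[0,0,-0.5],0,1]
    - [[0,0,0],0,1]
    - [[0,0,0],0,1]

```text
time_s: 33.35
ee_pos: [630.2, 26.2, 37.8]
ee_rot: [-180.0, 0.0, 25.0]
force: [-0.1, -1.0, 0.1]
gripper_width: 22.7
gripper_force: 20.0
```

Request:
move_arm:
  plan:
    - [[0,0,0],0,0.6]
    - [[0,0,0],0,0.4]
    - [[0,0,0],0,0.3]
    - [[0,0,0],0,0.3]
    - [[0,0,0],0,0.3]

```text
time_s: 33.85
ee_pos: [630.3, 26.2, 37.9]
ee_rot: [180.0, -0.0, 25.0]
force: [-0.3, 0.1, -0.2]
gripper_width: 60.0
gripper_force: 0.0
```

Request:
move_arm:
  plan:
    - [[0,0,2],0,0.3]
    - [[0,0,4],0,0.3]
    - [[0,0,4],0,0.3]
    - [[-3,0,4],0,0]
    - [[-4,0,4],0,0]

```text
time_s: 34.35
ee_pos: [565.2, 26.2, 215.0]
ee_rot: [180.0, -0.1, 25.0]
force: [0.9, -0.1, 0.5]
gripper_width: 77.4
gripper_force: 0.0
```

Request:
move_arm:
  plan:
    - [[-3,0,4],-5,0]
    - [[0,0,0],0,0]
    - [[0,0,0],0,0]

```text
time_s: 34.65
ee_pos: [535.1, 26.2, 254.5]
ee_rot: [179.9, -0.2, 20.0]
force: [-0.7, -0.1, -0.2]
gripper_width: 91.0
gripper_force: 0.0
```

```bash
python3 w.py wL; python3 - <<'E'
from fit import *
rep('top',pts('wL',634,28,40,60,95)); rep('foot',pts('wL',634,28,38,26,40))
q=pts('wL',634,28,38,70,85); print(np.percentile(q[:,2],[50,95]))
c=cloud(grab('top','top1')); m=(c[...,2]>50)&(c[...,2]<110)&(np.hypot(c[...,0]-435,c[...,1]-31)<70); q=c[m]; print('mug',q.mean(0))
E
```

```text
34.7 [534.91453904  26.22580704 252.99789941] [ 1.79989389e+02 -8.33668730e-03  2.00103340e+01]
top 507 rect [array([632.5,  27.7]), array([23.6, 23.5]), np.float64(17.0)] circ [array([632.5,  28.2]), np.float64(12.3)] zmed 76.1
foot 915 rect [array([632.8,  27.8]), array([56.1, 30.3]), np.float64(88.2)] circ [array([633.1,  27.7]), np.float64(30.5)] zmed 29.4
[76.18790824 78.14119291]
mug [409.5353628   61.36185266  70.66205509]
```

View pics/wL.png

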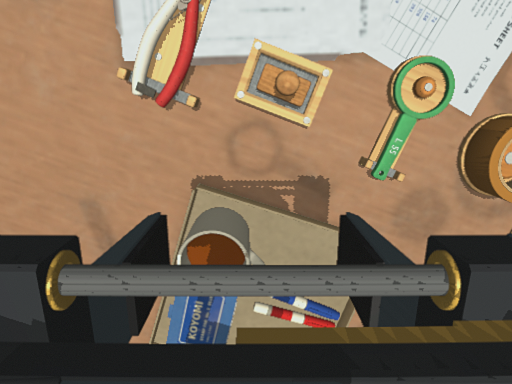

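The stamp sits in its pocket at about (285,83), with its top at 78 mm, so it is 8 mm up as it should be. The gauge is on its stand (420,90), the secateurs are in their cradle (165,60), the roll is on its hub (490,160), and the mug still stands at (215,245).

```bash
python3 -c "
from workcell import env
print(env.job_done())"
```

```text
the job is handed in; nothing more can be done
None
```

The tape roll, stamp, size gauge and secateurs all measured fully down in their own holders, the mug was never touched and still stands, and the job was handed in at about 35 s; no verdict was returned.

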